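# Set up the soldering torch: tile under the flame, gas knob on and held pressed

### The job

Get this bench torch ready to light: first push the round white soldering tile across the bench until it is centred on the red painted circle in front of the torch. Then take the loose black gas knob, turn it so that the flat in its bore matches the flat on the bare valve spindle, push it fully home on the spindle, and press the spindle right down against its spring. Finish while still holding the knob pressed down with the fingers; do not let go, and leave the amber jar, the wooden bowl and the charcoal block where they are.

Things in the scene. Friction and masses are not known exactly. Their poses are not given: they have to be found in the camera images.
- tile_center (a point): Centre (half-way up, 12 mm above the bench) of the loose white ceramic soldering tile: a flat disc 110 mm across and 24 mm high, 0.25 to 0.5 kg, too wide to grasp, to be pushed along the bench.
- circle (a point): Centre, on the bench surface, of the red painted circle (128 mm outer, 114 mm inner diameter, small red dot in the middle). Its x axis points along the bench to the stand of the fixed torch; the other three sides are free.
- torch: The fixed torch, same origin and axes as circle. The tip of its brass nozzle hangs 80 mm out along +x and 65 mm up; from there it slopes up and away to 200 mm height; its base (80 x 100 mm) lies 160 to 240 mm out.
- knob_center (a point): Centre (half-way up, 21 mm above the underside) of the loose black gas knob, 42 mm high, about 0.08 kg, standing bore down on the bench. Lower 18 mm: round skirt 48 mm across. Upper 24 mm: bar grip 44 mm long (along the knob's x), 14 mm wide (along y). A white line on the bar's top runs from its middle to its +x end. z is up.
- knob: The same knob, origin at the centre of its underside. From there a D-shaped bore goes 16 mm up: 17.6 mm across its round, its flat 4.8 mm from the axis on the +x side, under the white line; the mouth is chamfered by 1.8 mm.
- spindle_tip (a point): Top end, on the axis, of the bare upright steel valve spindle: a D-shaft of 16 mm diameter, flat 4 mm from the axis on its +x side, top 3 mm tapered by 1.5 mm. It does not turn. z is up; the point sinks as the spindle is pressed. Knob fully home: its x axis along this x axis, bore end on the spindle's top, knob_center 5 mm above this point; turned otherwise it stays 21 mm above.
- spindle (a joint): How far the spindle is pressed down, in m: 0 is up, 0.010 is its bottom stop. A spring pushes it up with 3 N at the start of the travel and 11 N at the bottom, and it springs back when released. With the knob home and the spindle at the bottom the skirt is still 4 mm clear of the unit's top.
- unit: The fixed grey gas control unit that carries the spindle at its centre: 120 x 120 mm, top 50 mm above the bench, origin at the centre of its underside. The spindle stands 30 mm above its top when not pressed. A white tick on the top plate marks the +x side, where the spindle's flat is. Brass pipe stubs reach 22 mm out of its two y sides.
- jar: Bystander: amber glass jar with a white cap, 48 mm across, 70 mm high; origin at the centre of its underside.
- bowl: Bystander: small wooden bowl, 84 mm across, 35 mm high; origin at the centre of its underside.
- charcoal: Bystander: black charcoal block, 90 x 60 x 30 mm; origin at the centre of its underside.
Things that resemble listed ones, but are neither listed nor needed, are in the scene too. Of the things that look like the part that bears tile_center, take the one that is nearest to the robot's base at the start. Of the things that look like the knob, the smaller one is meant.

How it is judged:
On the way, in this order (a step that is already met when the one before it is completed fails the run):
1. the tile lies centred on the red circle (horizontal distance between tile_center and circle below 0.015 m and height (world z) of tile_center below 0.016 m), for 0.2 s.
2. the knob is home on the spindle, flat to flat (z of knob_center in the frame of spindle_tip below 0.008 m and horizontal distance between knob_center and spindle_tip below 0.004 m and angle between the x axis of knob_center and the x axis of spindle_tip, either way round below 0.25 rad), for 0.1 s.
At the end, for the whole second after the job is handed in: The tile lies flat with its centre within 15 mm of the circle's centre; the knob is home on the spindle (within 3 mm in height, 4 mm sideways, 0.25 rad of turn); the spindle is pressed down by more than 7 mm of its 10 mm, and the fingers are still pressing on the knob with more than 3 N (all of step 1 and all of step 2 and z of knob_center in the frame of spindle_tip above 0.002 m and angle between the z axis of knob_center and the z axis of spindle_tip, either way round below 0.12 rad and value of joint spindle above 0.007 m and contact force between knob and the fingers above 3 N); the arm keeps its last pose, push and grip.
It fails at once if a bystander (jar, bowl or charcoal block) is shifted by more than 20 mm (distance of any of jar, bowl, charcoal from where it was at the start of the episode above 0.02 m).
It also fails if it takes over 48 s, if anything falls off the work surface, if the arm or the gripper's body presses on something with over 40 N, if the wrist force passes 120 N, or if a joint passes its speed limit or range.

### The arm

A 7-joint arm with a two-finger parallel gripper is mounted at the origin on the work surface. World frame = base frame: x ahead of the robot, y to its left, z up, the work surface at z = 0. Lengths are in m, angles in rad, forces in N, time in s.
With the tool pointing down it reaches from about 0.425 to 0.875 m from the base axis. Payload 4.7 kg.
Tool frame: the origin (TCP) lies midway between the tips of the shut fingers; the grasp point (between the pads) lies 19 mm behind it (ctrl.grip_point_offset is the distance from the TCP to the grasp point, in m); z points along the fingers, y is the line along which they close (so a half turn about z gives the same grasp; the last joint's range is limited). The gripper opens to 87 mm and grips with 3 to 60 N. Pads are 19 mm wide; open, the fingers measure 117 mm over their backs; the gripper's body (75 mm by 190 mm) begins 51 mm behind the grasp point.
Start: joints at [1.145, 0.321, -0.07, 1.45, 0.023, 1.371, -0.057], TCP at [0.277, -0.588, 0.223] pointing down, gripper open.
Joint ranges: [-2.86, 2.86], [-0.3, 2.09], [-1.38, 1.24], [0.06, 2.45], [-1.56, 4.7], [0.09, 2.05], [-2.69, 2.69]. Speed limits (rad/s): [2.57, 2.57, 3.14, 3.14, 3.14, 3.14, 3.14].

### API

Orientations are given as a rotation vector (axis times angle).
In Python, from bench import ctrl gives the robot as it stands.
- The arm moves only by the tool move_arm, never from a script. Its argument "increments" is text: rows parted by semicolons, each of 7 numbers parted by spaces: the shift along the world's x, y, z in mm, then the turn, a rotation vector about the world's x, y, z in degrees, then the closure in counts, from 0 (fully open) to 255 (shut). A call has exactly 8 rows; each row shifts and turns the commanded pose from where the row before left it; what a row does not reach is not made up. A row lasts 1/12 s, in which the tool goes at most 41.7 mm and 7.16 degrees, less where a joint would pass 70% of its speed; a pose out of reach is approached as far as the arm can. A call with a gripper value outside its range is refused whole. The fingers move at their own pace and stop on an object; "grip_force" is the grip in N (left out, the last holds). Time passes only in rows, so rows that do not move let the fingers close, or fill a call up. It gives the time, the measured TCP pose, the force, the opening and the grip force at its end, in the units of the state.
- ctrl.get_state(): the state, without advancing time (a new reading comes with each control period).
- ctrl.get_image(name): name is "scene" or "top" or "wrist"; returns a dict with "frame" (420x560x3 uint8, red, green, blue), "depth" (420x560 float32, m along the optical axis (not along the pixel's ray), 0 where there is no reading), "fx", "fy", "cx", "cy" (pixels), "k1" (the pictures are not rectified: a ray, as slopes to the right and down, at radius r is drawn at 1 + k1 r^2 times it, then the intrinsics apply), "position" and "orientation" of the camera in the world. Camera axes: x right, y down, z forward; pixel columns grow to the right and rows downward; lengths in m; the calibration is good to about 2 mm. A picture is of the moment at which its call begins.
- ctrl.close_job(): hands the job in; it is judged then, once.
Trained networks look in a picture, given as the dict that the camera call returned (one of the last four; its "shot" number tells which), for a name from the list of things; names that differ only in an ending like _2 or _b are one class to them, and where a whole thing is asked for, a point or a joint stands for the part that bears it (a point fixed in the world has none). Each returns a list of dicts, best first, with "score" (0 to 1); they miss things now and then, are a little off and sometimes report something else, mostly with a low value. They report only what shows in the picture. A call takes as long as a camera call. They do not tell look-alikes from the thing itself.
- ctrl.find_in(target, picture): "centre" ([x, y, z] in m, in world coordinates, good to about 4 mm: the middle of the surface that is visible of it).
- ctrl.silhouettes(target, picture): "region" (420x560 bool, what is visible of it).
The state is a dict: "time": time; "joint_positions": joint angles; "qd": joint speeds; "joint_torque": joint torques, N m; "position": TCP position; "tool_rot": TCP orientation; "ft_force": force on the tool from outside, world axes, zero at the start; "torque": the same for the moment, N m; "grip_width": opening from 0.0 (shut) to 1.0 (fully open); "grip_force": force on a finger pad.
Only numpy, scipy, OpenCV 4.12 (cv2) and the standard library are available. Lean on these libraries where they do the work, as an engineer would, in place of code of your own. Each camera call takes 0.05 s, during which the arm holds its last target. There are 200 camera calls.

## Working session

There is one attempt and no reset: what is moved stays moved. The work goes in short steps, Python scripts to look and compute and a tool call to move; the robot and the scene stay as the last step left them, time stands still between calls to the robot, and variables do not carry over. Pictures are saved under pics/ and viewed, at most 10 in all, crops included, and the job is handed in when it is done.

Besides the shell and the picture viewer there is one more tool, called in YAML: its name, and indented under it one key for each argument. move_arm: Moves the arm, as the interface text tells. Its arguments: {"type":"object","properties":{"increments":{"type":"string"},"grip_force":{"type":"number"}},"required":["increments"]}

```bash
ls; mkdir -p pics
cat > h.py <<'E'
import numpy as np, cv2
from scipy.spatial.transform import Rotation as R
from bench import ctrl
def cam(im):
    o=np.array(im["orientation"],float)
    Rm=R.from_rotvec(o).as_matrix() if o.size==3 else (o if o.shape==(3,3) else R.from_quat(o).as_matrix())
    K=np.array([[im["fx"],0,im["cx"]],[0,im["fy"],im["cy"]],[0,0,1]]); d=np.array([im["k1"],0,0,0,0.])
    return Rm,np.array(im["position"]),K,d
def ray(im,px):
    Rm,p,K,d=cam(im)
    u=cv2.undistortPoints(np.array(px,float).reshape(-1,1,2),K,d).reshape(-1,2)
    return p,np.c_[u,np.ones(len(u))]@Rm.T
def at_z(im,px,z):
    p,r=ray(im,px); return p+r*((z-p[2])/r[:,2])[:,None]
def at_depth(im,px):
    p,r=ray(im,px); px=np.array(px).reshape(-1,2).astype(int)
    return p+r*im["depth"][px[:,1],px[:,0]][:,None]
def proj(im,P):
    Rm,p,K,d=cam(im)
    return cv2.projectPoints((np.array(P,float).reshape(-1,3)-p)@Rm,np.zeros(3),np.zeros(3),K,d)[0].reshape(-1,2)
def save(im,n,crop=None,s=1):
    f=im["frame"][:,:,::-1]
    if crop: f=f[crop[1]:crop[3],crop[0]:crop[2]]
    cv2.imwrite("pics/"+n,cv2.resize(f,None,fx=s,fy=s,interpolation=cv2.INTER_CUBIC))
E
python3 - <<'E'
from h import *
np.set_printoptions(precision=4,suppress=True)
for c in("top","scene"):
    im=ctrl.get_image(c); save(im,c+"0.png",s=1.4); print(c,im["position"],im["orientation"],im["k1"])
    for t in("tile_center","circle","torch","knob","spindle_tip","unit","jar","bowl","charcoal"):
        try:
            print(t,[(np.round(d["centre"],3).tolist(),round(d["score"],2),proj(im,d["centre"])[0].round().tolist()) for d in ctrl.find_in(t,im)[:4]])
        except Exception as e: print(t,e)
s=ctrl.get_state();print(s["time"],s["position"],s["tool_rot"])
E
```

```text
pics
top [0.3286 0.0373 1.2205] [-2.0554  2.1838 -0.2299] 0.05203305367599851
tile_center [([0.457, 0.445, 0.027], 0.83, [115.0, 261.0]), ([0.474, 0.281, 0.024], 0.57, [184.0, 249.0])]
circle [([0.714, 0.244, 0.002], 0.66, [199.0, 156.0])]
torch [([0.711, 0.247, 0.003], 0.73, [198.0, 157.0])]
knob [([0.359, -0.016, 0.026], 0.74, [310.0, 290.0]), ([0.784, -0.149, 0.033], 0.74, [351.0, 118.0]), ([0.45, -0.014, 0.025], 0.67, [306.0, 252.0])]
spindle_tip [([0.533, -0.245, 0.079], 0.52, [403.0, 209.0])]
unit [([0.529, -0.243, 0.049], 0.85, [399.0, 213.0])]
jar [([0.673, 0.017, 0.069], 0.56, [288.0, 159.0])]
bowl [([0.34, -0.384, 0.015], 0.83, [463.0, 289.0]), ([0.451, -0.013, 0.021], 0.2, [306.0, 252.0])]
charcoal [([0.787, -0.148, 0.031], 0.98, [350.0, 117.0])]
scene [1.0063 0.7139 1.2465] [-0.7611 -2.7427  0.8513] -0.05329089459792721
tile_center [([0.458, 0.452, 0.021], 0.9, [391.0, 313.0]), ([0.484, 0.284, 0.025], 0.75, [347.0, 270.0]), ([0.548, -0.231, 0.052], 0.75, [239.0, 154.0])]
circle [([0.749, 0.255, 0.01], 0.85, [261.0, 309.0])]
torch [([0.458, -0.01, 0.019], 0.65, [298.0, 195.0]), ([0.748, 0.258, 0.013], 0.58, [262.0, 309.0])]
knob [([0.457, -0.013, 0.02], 0.77, [298.0, 194.0]), ([0.367, -0.006, 0.028], 0.64, [323.0, 183.0])]
spindle_tip []
unit [([0.549, -0.232, 0.049], 0.98, [239.0, 154.0])]
jar [([0.688, 0.028, 0.063], 0.53, [240.0, 228.0])]
bowl [([0.339, -0.39, 0.023], 0.91, [269.0, 108.0])]
charcoal [([0.792, -0.134, 0.028], 0.67, [185.0, 211.0])]
1.0 [ 0.2767 -0.5882  0.2226] [ 3.0659  0.6852 -0.    ]
```

View pics/top0.png

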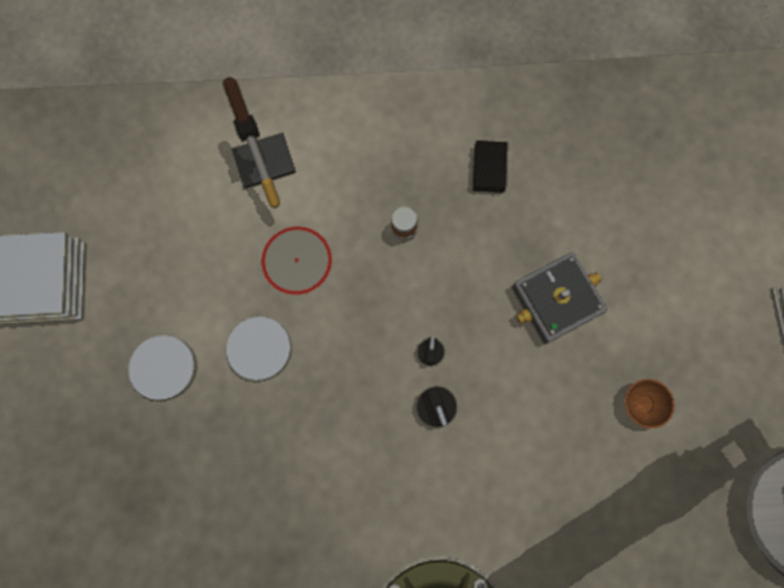

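View pics/scene0.png

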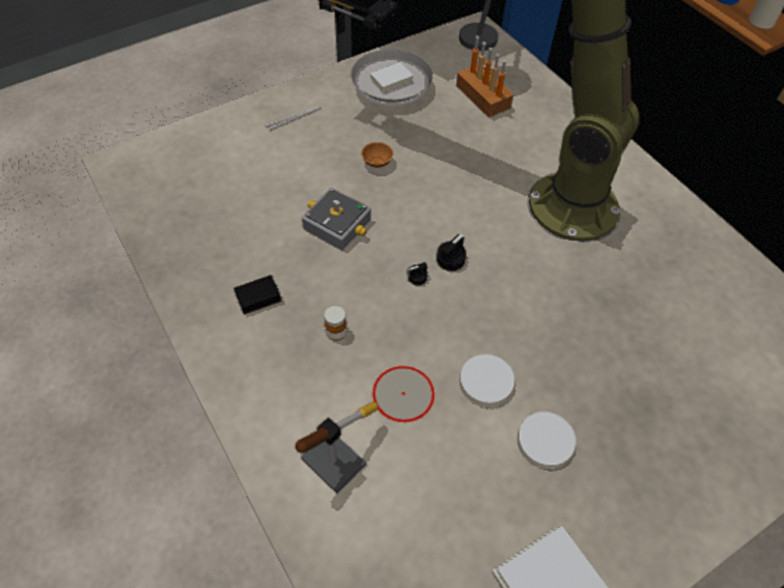

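Candidates in the top view (at the native 560x420 resolution): the tile is either the disc at (184,249) or the one at (115,261), which is farther from the base. I take (184,249). The knob is either the small one at (307,251) or the larger one at (312,290). I take (307,251). The red circle is at (212,186), the unit at (400,211), with its white tick at about (393,197), facing up and left. The jar is at (288,158), the charcoal at (350,118) and the bowl at (463,289).

```bash
cat > m.py <<'E'
from h import *
def blob(mask,near,rad):
    yy,xx=np.nonzero(mask); k=np.hypot(xx-near[0],yy-near[1])<rad
    return np.c_[xx[k],yy[k]].astype(float)
def circ(P):
    A=np.c_[P[:,:2],np.ones(len(P))]; s=np.linalg.lstsq(A,(P[:,:2]**2).sum(1),rcond=None)[0]
    c=s[:2]/2; return c,np.sqrt(s[2]+c@c)
def tile(im,guess):
    f=im["frame"].astype(int); m=(f.min(2)>135)&(f.max(2)-f.min(2)<40)
    g=proj(im,[guess[0],guess[1],.024])[0]
    P=blob(m,g,45); mm=np.zeros(m.shape,np.uint8); mm[P[:,1].astype(int),P[:,0].astype(int)]=1
    cs=max(cv2.findContours(mm,0,1)[0],key=cv2.contourArea)
    return circ(at_z(im,cs.reshape(-1,2),.024))
def red(im):
    f=im["frame"].astype(int); m=(f[...,0]>1.8*f[...,1])&(f[...,0]>1.8*f[...,2])&(f[...,0]>80)
    g=proj(im,[.72,.25,0])[0]; P=at_z(im,blob(m,g,50),0)
    c=np.median(P[:,:2],0)
    for _ in range(4):
        d=np.hypot(*(P[:,:2]-c).T); c,r=circ(P[(d>.05)&(d<.072)])
    return c,r
E
python3 - <<'E'
from m import *
np.set_printoptions(precision=4,suppress=True)
for n in("top","scene"):
    im=ctrl.get_image(n); print(n,"tile",tile(im,(.478,.283)),"tileB",tile(im,(.458,.45)),"red",red(im))
    if n=="top":
        save(im,"crop_top.png",(150,100,470,310),2.4)
        for z,px in((.05,[[393,197],[403,211]]),(.08,[[403,209]]),(.042,[[308,244],[308,252]])): print(z,at_z(im,px,z))
E
```

```text
top tile (array([0.478 , 0.2821]), np.float64(0.05222934805989088)) tileB (array([0.4553, 0.4472]), np.float64(0.05198908054818087)) red (array([0.6363, 0.2149]), np.float64(0.060316493916989164))
0.05 [[ 0.5683 -0.2321  0.05  ]
 [ 0.5324 -0.2526  0.05  ]]
0.08 [[ 0.5319 -0.2457  0.08  ]]
0.042 [[ 0.4671 -0.0183  0.042 ]
 [ 0.4479 -0.017   0.042 ]]
scene tile (array([0.4808, 0.2834]), np.float64(0.05449643504991589)) tileB (array([0.487 , 0.4316]), np.float64(0.06695511296921076)) red (array([0.6391, 0.2162]), np.float64(0.06034349186656754))
```

View pics/crop_top.png

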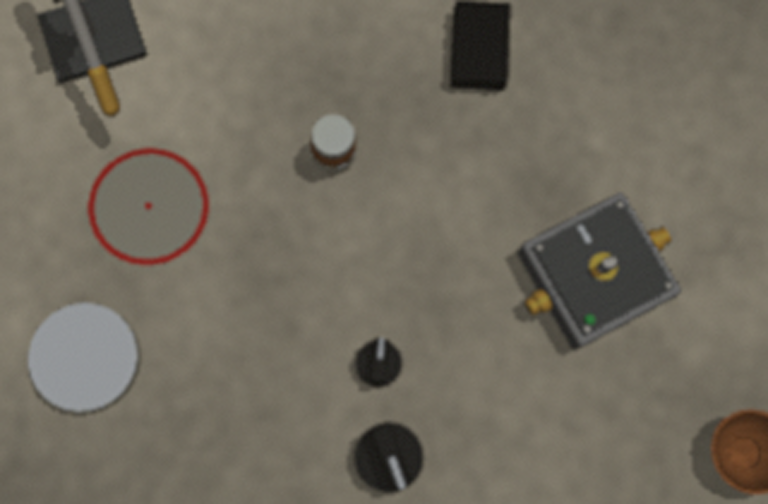

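The crop confirms the near disc and the small knob, with its white line pointing up, at about -4° in the world. The unit's tick lies about 30° from world x. I will push the tile with the fingers partly open so that it nests between them, along (0.92,-0.39). First I swing over.

move_arm:
  increments: "25 25 0 0 0 5.5 80;25 25 0 0 0 5.5 80;25 25 0 0 0 5.5 80;25 25 0 0 0 5.5 80;25 25 0 0 0 5.5 80;25 25 0 0 0 5.5 80;25 25 0 0 0 5.5 80;25 25 0 0 0 5.5 80"

```text
time: 1.77
position: [0.4777, -0.3869, 0.2229]
tool_rot: [2.581, 1.789, 0.0]
ft_force: [0.3, -0.8, -0.1]
grip_width: 0.693
grip_force: 0.0
```

move_arm:
  increments: "10 35 0 0 0 5.5 80;10 35 0 0 0 5.5 80;10 35 0 0 0 5.5 80;10 35 0 0 0 5.5 80;10 35 0 0 0 5.5 80;10 35 0 0 0 5.5 80;10 35 0 0 0 5.5 80;10 35 0 0 0 5.5 80"

```text
time: 2.43
position: [0.557, -0.1065, 0.2229]
tool_rot: [1.723, 2.626, -0.0]
ft_force: [1.2, 0.4, 0.5]
grip_width: 0.686
grip_force: 0.0
```

move_arm:
  increments: "0 35 0 0 0 5.5 80;0 35 0 0 0 5.5 80;0 35 0 0 0 5.5 80;0 35 0 0 0 5.5 80;0 35 0 0 0 5.5 80;0 35 0 0 0 5.5 80;0 35 0 0 0 5.5 80;0 35 0 0 0 5.5 80"

```text
time: 3.1
position: [0.5566, 0.1733, 0.2229]
tool_rot: [0.614, 3.08, -0.0]
ft_force: [0.4, 0.6, 0.0]
grip_width: 0.688
grip_force: 0.0
```

move_arm:
  increments: "-19 18 -20 0 0 0 80;-19 18 -20 0 0 0 80;-19 18 -20 0 0 0 80;-19 18 -20 0 0 0 80;-19 18 -20 0 0 0 80;-19 18 -20 0 0 0 80;-19 18 -20 0 0 0 80;-20 17 -20 0 0 0 80"

```text
time: 3.77
position: [0.4032, 0.3156, 0.062]
tool_rot: [0.622, 3.078, 0.001]
ft_force: [0.6, -0.9, -0.2]
grip_width: 0.688
grip_force: 0.0
```

move_arm:
  increments: "0 0 -20 0 0 0 80;0 0 -20 0 0 0 80;0 0 -12 0 0 0 80;0 0 0 0 0 0 80;4 -2 0 0 0 0 80;5 -2 0 0 0 0 80;5 -2 0 0 0 0 80;5 -2 0 0 0 0 80"

```text
time: 4.43
position: [0.4246, 0.3067, 0.0117]
tool_rot: [0.623, 3.077, 0.002]
ft_force: [-0.4, 0.1, -0.5]
grip_width: 0.686
grip_force: 0.0
```

move_arm:
  increments: "8 -3.5 0 0 0 0 80;10 -4.3 0 0 0 0 80;10 -4.3 0 0 0 0 80;10 -4.3 0 0 0 0 80;10 -4.3 0 0 0 0 80;10 -4.3 0 0 0 0 80;10 -4.3 0 0 0 0 80;10 -4.3 0 0 0 0 80"

```text
time: 5.1
position: [0.5, 0.2745, 0.0112]
tool_rot: [-0.619, -3.077, -0.002]
ft_force: [-5.7, 2.3, 4.9]
grip_width: 0.687
grip_force: 3.1
```

move_arm:
  increments: "10 -4.3 0 0 0 0 80;10 -4.3 0 0 0 0 80;10 -4.3 0 0 0 0 80;10 -4.3 0 0 0 0 80;8 -3.5 0 0 0 0 80;6 -2.6 0 0 0 0 80;4 -1.8 0 0 0 0 80;2 -1 0 0 0 0 80"

```text
time: 5.77
position: [0.5603, 0.2482, 0.0112]
tool_rot: [-0.621, -3.077, -0.002]
ft_force: [-5.6, 2.0, 5.1]
grip_width: 0.685
grip_force: 3.2
```

```bash
cat > t.py <<'E'
from m import *
np.set_printoptions(precision=4,suppress=True)
s=ctrl.get_state();print(s["time"],s["position"],s["ft_force"])
im=ctrl.get_image("top"); print([ (np.round(d["centre"],3),d["score"]) for d in ctrl.find_in("tile_center",im)])
save(im,"push.png",(130,100,330,250),3)
im=ctrl.get_image("scene"); print([ (np.round(d["centre"],3),d["score"]) for d in ctrl.find_in("tile_center",im)])
print(tile(im,(.62,.225)))
E
python3 t.py
```

```text
5.7667 [0.5603 0.2482 0.0112] [-5.5582  2.0226  5.0718]
[(array([0.63 , 0.202, 0.027]), 0.98), (array([0.455, 0.445, 0.024]), 0.7)]
[(array([0.459, 0.454, 0.02 ]), 0.87), (array([0.622, 0.221, 0.023]), 0.71), (array([ 0.462, -0.009,  0.019]), 0.62)]
(array([0.6412, 0.1861]), np.float64(0.07525233664697678))
```

View pics/push.png

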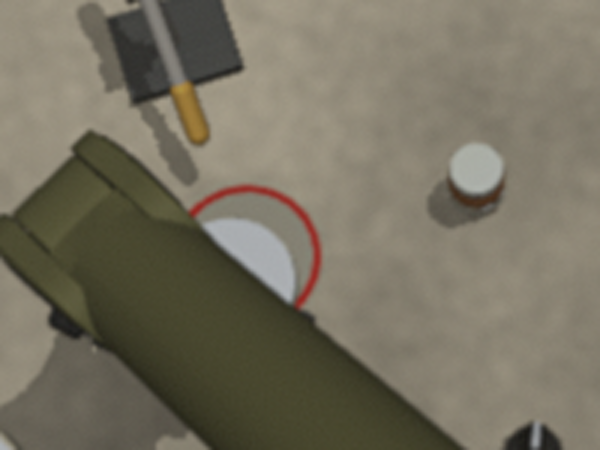

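Run:
```python
from m import *
from scipy.optimize import least_squares
im=ctrl.get_image("top"); f=im["frame"].astype(int)
m=((f.min(2)>135)&(f.max(2)-f.min(2)<30)&(f[...,2]>=f[...,0])).astype(np.uint8)
P=blob(m,proj(im,[.63,.21,.024])[0],32); W=at_z(im,P,.024)
mm=np.zeros_like(m); mm[P[:,1].astype(int),P[:,0].astype(int)]=1
c=max(cv2.findContours(mm,0,1)[0],key=cv2.contourArea).reshape(-1,2); E=at_z(im,c,.024)[:,:2]
u=np.array([.921,-.389]); hull=E
# keep outer front arc: points beyond front along +x / -y
g=np.array([.612,.226])
for _ in range(6):
    d=np.hypot(*(E-g).T); k=d>.05
    g=least_squares(lambda p:np.hypot(*(E[k]-p).T)-.0535,g,loss="soft_l1",f_scale=.001).x
print(len(E),k.sum(),g,"to go mm",1000*(np.array([.638,.2155])-g))
```

```text
73 46 [0.60980661 0.22659648] to go mm [ 28.19338532 -11.09648409]
```

move_arm:
  increments: "5 -2 0 0 0 0 80;7 -3 0 0 0 0 80;7 -3 0 0 0 0 80;4 -1.5 0 0 0 0 80;2.5 -1 0 0 0 0 80;1.5 -0.5 0 0 0 0 80;0 0 0 0 0 0 80;0 0 0 0 0 0 80"

```text
time: 6.68
position: [0.5869, 0.2367, 0.0108]
tool_rot: [-0.62, -3.078, -0.0]
ft_force: [-5.5, 1.9, 4.8]
grip_width: 0.688
grip_force: 3.3
```

move_arm:
  increments: "-5 2 0 0 0 0 80;-12 5 0 0 0 0 80;-18 8 10 0 0 0 80;-18 8 30 0 0 -5 60;-12 0 38 0 0 -7 30;0 -20 35 0 0 -7 0;0 -30 25 0 0 -7 0;0 -38 10 0 0 -7 0"

```text
time: 7.35
position: [0.5237, 0.1737, 0.1629]
tool_rot: [1.468, 2.771, 0.008]
ft_force: [0.9, -0.2, 0.7]
grip_width: 0.958
grip_force: 0.0
```

Run:
```python
from m import *
im=ctrl.get_image("top"); print(tile(im,(.638,.2155)),red(im))
im=ctrl.get_image("scene"); print(tile(im,(.638,.2155)),red(im))
```

```text
(array([0.64855987, 0.18300456]), np.float64(0.02337422449304724)) (array([0., 0.]), np.float64(0.0))
(array([0.63165774, 0.17729404]), np.float64(0.09327632813802558)) (array([0.63869558, 0.21568073]), np.float64(0.060484238976265106))
```

move_arm:
  increments: "-4.5 -12 2 0 0 -7 0;-4.5 -12 2 0 0 -7 0;-4.5 -12 2 0 0 -7 0;-4.5 -12 2 0 0 -7 0;-4.5 -12 2 0 0 -7 0;-4.5 -12 2 0 0 -7 0;-4.5 -12 2 0 0 -7 0;-4.5 -12 2 0 0 -7 0"

```text
time: 8.12
position: [0.4858, 0.0741, 0.174]
tool_rot: [2.606, 1.753, -0.002]
ft_force: [-0.4, -0.7, 0.0]
grip_width: 0.998
grip_force: 0.0
```

move_arm:
  increments: "-4.5 -12 0 0 0 -7 0;-4.5 -12 0 0 0 -7 0;-4.5 -12 0 0 0 -7 0;-4.5 -12 0 0 0 -7 0;-4.5 -12 0 0 0 -7 0;-4.5 -12 0 0 0 -7 0;-4.5 -12 0 0 0 -7 0;-4.5 -12 0 0 0 -7 0"

```text
time: 8.78
position: [0.4498, -0.0218, 0.1739]
tool_rot: [3.124, 0.325, -0.001]
ft_force: [0.5, -0.4, 0.1]
grip_width: 0.997
grip_force: 0.0
```

Run:
```python
from m import *
s=ctrl.get_state();print(s["time"],s["position"],s["tool_rot"],s["joint_positions"])
im=ctrl.get_image("top"); print(tile(im,(.638,.2155)),red(im))
im=ctrl.get_image("scene"); print(tile(im,(.638,.2155)),red(im))
im=ctrl.get_image("wrist"); save(im,"w1.png",s=1.4); print(im["position"])
print([(d["centre"],d["score"],proj(im,d["centre"])) for d in ctrl.find_in("knob",im)])
np.savez("w1.npz",**{k:v for k,v in im.items()})
```

```text
8.7833 [ 0.44975925 -0.02175675  0.17388489] [ 3.12350989e+00  3.24521969e-01 -1.20134645e-03] [ 0.50312351 -0.06076001 -0.49282756  1.97081382 -0.02910708  1.22507333
 -1.34279718]
(array([0.63664012, 0.21438663]), np.float64(0.05272561436455249)) (array([0., 0.]), np.float64(0.0))
(array([0.62898204, 0.18612089]), np.float64(0.09073517847148448)) (array([0.63877734, 0.21575984]), np.float64(0.06043442827919791))
[ 0.52482024 -0.00673361  0.33451761]
[([0.4539, -0.0113, 0.0185], 0.56, array([[268.62287544, 185.78196139]])), ([0.3817, -0.0161, 0.0205], 0.56, array([[260.20777241, 247.03623071]]))]
```

View pics/w1.png

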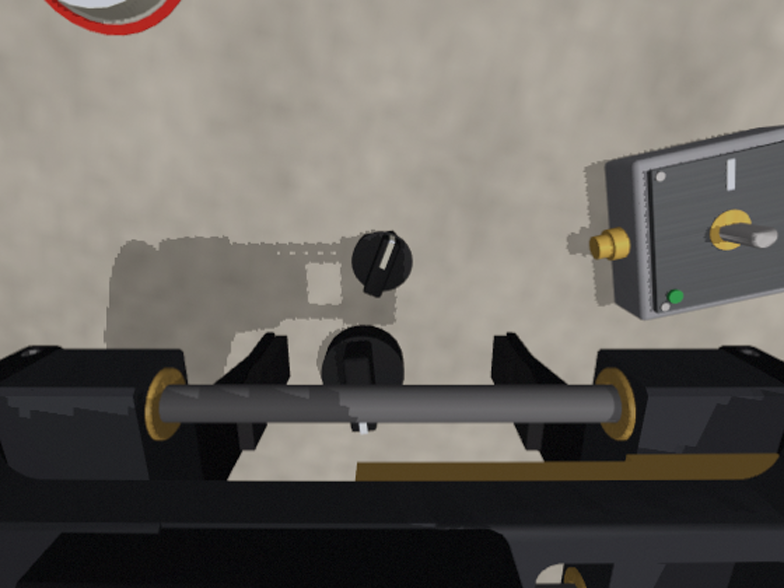

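The wrist view shows the small knob at about (271,187) native, with its line from about (274,191) to (279,170). The large knob is below it, between the fingers. The spindle is at (540,168), with the tick at (522,124). The top camera puts the tile within 1 mm of the circle centre. Next I measure the knob and the unit from this picture.

Run:
```python
from m import *
np.set_printoptions(precision=4,suppress=True)
im=dict(np.load("w1.npz",allow_pickle=True)); im={k:(v if v.ndim else v.item()) for k,v in im.items()}
f=im["frame"].astype(int)
def pca(W):
    c=W[:,:2].mean(0); w,v=np.linalg.eigh(np.cov((W[:,:2]-c).T)); return c,np.degrees(np.arctan2(v[1,1],v[0,1])),np.sqrt(w*12)
P=blob(f.min(2)>110,(272,186),18)
# exclude bench: keep points surrounded by dark; use pixels within 22px & brightness high
sk=blob(f.max(2)<75,(271,187),26)
mm=np.zeros(f.shape[:2],np.uint8); mm[sk[:,1].astype(int),sk[:,0].astype(int)]=1
cs=max(cv2.findContours(mm,0,1)[0],key=cv2.contourArea)
hull=cv2.convexHull(cs); fill=cv2.fillConvexPoly(np.zeros_like(mm),hull,1)
er=cv2.erode(fill,np.ones((3,3)))
ln=blob((f.min(2)>110)&(er>0),(276,180),20)
W=at_z(im,ln,.042); print("line",len(ln),pca(W),ln.min(0),ln.max(0))
(c,a,t)=cv2.fitEllipse(hull); print("ellipse",c,a,"z.0->",at_z(im,[c],.009))
# bottom part of the contour: skirt circle fit robust with r=.024 at z=.018
from scipy.optimize import least_squares
E=at_z(im,hull.reshape(-1,2),.018)[:,:2]
r=least_squares(lambda p:np.hypot(*(E-p).T)-.024,E.mean(0),loss="soft_l1",f_scale=.001);print("skirt",r.x,len(E),(1000*r.fun).round(1))
# tick
tk=blob((f.min(2)>150),(522,124),14); print("tick",len(tk),pca(at_z(im,tk,.05)))
d=im["depth"]; print("depth pts knob top",at_depth(im,[[269,200],[278,172],[271,187],[546,169]]))
```

```text
line 84 (array([ 0.4654, -0.0175]), np.float64(171.11190549799625), array([0.0039, 0.0221])) [271. 171.] [281. 191.]
ellipse (271.7744140625, 187.25643920898438) (41.93673324584961, 48.140621185302734) z.0-> [[ 0.4508 -0.0152  0.009 ]]
skirt [ 0.453  -0.0152] 24 [ 1.8  0.2  0.2  0.1  0.2 -0.3 -0.3 -0.7 -1.  -0.9  4.5  4.8  4.   3.8
  3.3 -1.3 -1.1 -1.  -0.8 -0.7 -0.   0.7  1.5  0.3]
tick 108 (array([ 0.5676, -0.2303]), np.float64(-154.83178687857935), array([0.0045, 0.0201]))
depth pts knob top [[ 0.4442 -0.0143  0.0401]
 [ 0.4748 -0.0173  0.0417]
 [ 0.4585 -0.0135  0.0424]
 [ 0.5327 -0.2447  0.0791]]
```

move_arm:
  increments: "2 3 -15 0 0 -6 100;1.5 3.3 -25 0 0 -7 100;0 0 -30 0 0 -7 100;0 0 -30 0 0 0 100;0 0 -25 0 0 0 100;0 0 -18 0 0 0 100;0 0 -8 0 0 0 100;0 0 -2 0 0 0 100"
  grip_force: 30

```text
time: 9.65
position: [0.453, -0.0134, 0.0201]
tool_rot: [-3.134, 0.208, 0.005]
ft_force: [-1.2, -0.7, -0.2]
grip_width: 0.619
grip_force: 0.0
```

move_arm:
  increments: "0 0 0 0 0 0 130;0 0 0 0 0 0 170;0 0 0 0 0 0 200;0 0 0 0 0 0 230;0 0 0 0 0 0 255;0 0 0 0 0 0 255;0 0 0 0 0 0 255;0 0 0 0 0 0 255"

```text
time: 10.32
position: [0.4545, -0.0148, 0.0219]
tool_rot: [3.134, -0.214, 0.001]
ft_force: [-0.3, -0.8, 3.0]
grip_width: 0.156
grip_force: 30.0
```

Run:
```python
from m import *
s=ctrl.get_state();print(s["time"],s["position"],s["tool_rot"],s["grip_width"]*87,s["grip_force"],s["ft_force"])
im=ctrl.get_image("wrist"); save(im,"w2.png",(100,60,560,400),1.6)
```

```text
10.3167 [ 0.45445934 -0.01476428  0.02189931] [ 3.13395625e+00 -2.13798250e-01  7.41250346e-04] 13.606775176918333 30.000380873680115 [-0.26817005 -0.79389629  3.00187885]
```

View pics/w2.png

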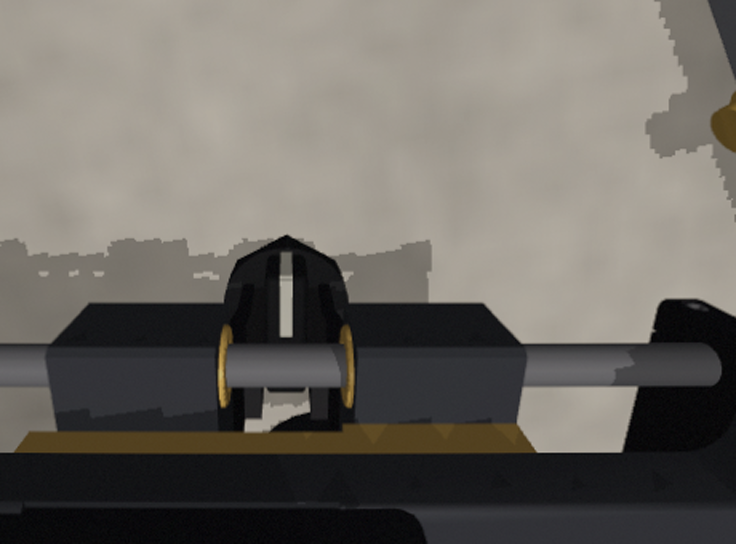

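The knob is held, with the pads flat on the bar and the white line at crop x=285 running straight along tool x. I lift it and move to a viewpoint behind the unit.

move_arm:
  increments: "0 0 10 0 0 0 255;0 0 30 0 0 0 255;0 0 35 0 0 0 255;0 -10 35 0 0 0 255;0 -25 20 0 0 6.6 255;0 -32 0 0 0 6.6 255;0 -32 0 0 0 6.6 255;0 -32 0 0 0 6.6 255"

```text
time: 11.03
position: [0.4543, -0.1468, 0.1529]
tool_rot: [3.097, 0.518, 0.002]
ft_force: [-0.2, 0.6, -1.0]
grip_width: 0.157
grip_force: 30.0
```

move_arm:
  increments: "0 -32 0 0 0 6.6 255;0 -32 0 0 0 0 255;0 -32 0 0 0 0 255;0 -25 0 0 0 0 255;0 -13 0 0 0 0 255;0 0 0 0 0 0 255;0 0 0 0 0 0 255;0 0 0 0 0 0 255"

```text
time: 11.7
position: [0.4547, -0.2773, 0.1516]
tool_rot: [-3.064, -0.689, -0.0]
ft_force: [0.3, 0.3, -0.5]
grip_width: 0.16
grip_force: 30.0
```

Run:
```python
from m import *
np.set_printoptions(precision=4,suppress=True)
s=ctrl.get_state();print(s["time"],s["position"],s["tool_rot"],s["grip_width"]*87,s["grip_force"],s["ft_force"])
im=ctrl.get_image("wrist"); save(im,"w3.png",s=1.4); np.savez("w3.npz",**im)
for t in("unit","spindle_tip"):
    for d in ctrl.silhouettes(t,im)[:1]:
        r=d["region"].astype(np.uint8); print(t,d["score"],r.sum())
        np.save(t+"_w3.npy",r)
im=ctrl.get_image("top"); print(tile(im,(.638,.2155)),red(im)); np.savez("t3.npz",**im)
```

```text
11.7 [ 0.4547 -0.2773  0.1516] [-3.0638 -0.6888 -0.0004] 13.891912718710957 30.000053644180298 [ 0.2593  0.2508 -0.4556]
unit 0.87 20582
spindle_tip 0.6 311
(array([0.6366, 0.2143]), np.float64(0.05253881949036794)) (array([0., 0.]), np.float64(0.0))
```

View pics/w3.png

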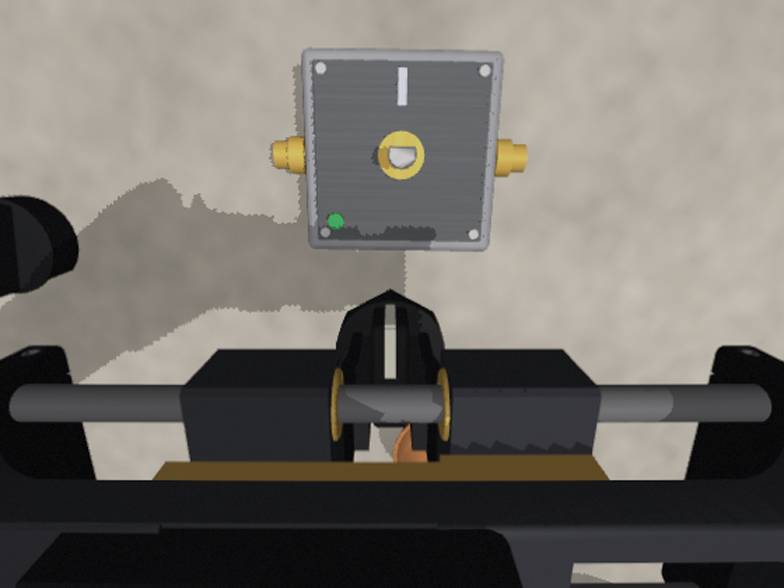

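The wrist view shows the unit square on. Its tick is at (402,87), the spindle top at about (403,156), and the corner screws at (320,68), (485,71), (474,235) and (325,232). The knob's line is at x=390, from y=303 to y=378. These are pixels of the 1.4x picture.

Run:
```python
from m import *
np.set_printoptions(precision=4,suppress=True)
L=lambda n:{k:(v if v.ndim else v.item()) for k,v in np.load(n,allow_pickle=True).items()}
im=L("w3.npz"); f=im["frame"].astype(int)
sc=np.array([[320,68],[485,71],[474,235],[325,232]])/1.4
W=at_z(im,sc,.0505)[:,:2]; print("screws",W,"mean",W.mean(0))
ang=lambda v:np.degrees(np.arctan2(v[1],v[0]))
print("angles",ang(W[0]-W[3]),ang(W[1]-W[2]),ang(W[0]-W[1])-90,ang(W[3]-W[2])-90)
tk=blob(f.min(2)>165,(402/1.4,87/1.4),18); T=at_z(im,tk,.05)[:,:2]; print("tick",len(tk),T.mean(0))
v=np.linalg.eigh(np.cov(T.T))[1][:,1]; print("tick ang",ang(v))
br=(f[...,0]>1.5*f[...,2])&(f[...,0]>130)
rg=blob(br,(401/1.4,155/1.4),20); hull=cv2.convexHull(rg.astype(np.int32)); c,_,_=cv2.fitEllipse(hull); print("ring",at_z(im,[c],.052))
sp=np.load("spindle_tip_w3.npy"); yy,xx=np.nonzero(sp); print("sil",xx.mean()*1.4,yy.mean()*1.4)
# depth near the tip
P=np.array([[x,y] for x in range(272,306) for y in range(95,125)]); D=at_depth(im,P); k=(D[:,2]>.074)&(D[:,2]<.09); print("tip depth",k.sum(),D[k].mean(0),D[k].min(0),D[k].max(0))
# knob line
s=ctrl.get_state(); Rt=R.from_rotvec(s["tool_rot"]).as_matrix(); p=np.array(s["position"])
zt=p[2]+.0201
Lw=at_z(im,np.array([[390,303],[390,340],[390,378]])/1.4,zt); print("line in tool",(Lw-p)@Rt)
t=L("t3.npz");
```

```text
screws [[ 0.5559 -0.1847]
 [ 0.5948 -0.2705]
 [ 0.5092 -0.3098]
 [ 0.4706 -0.2238]] mean [ 0.5326 -0.2472]
angles 24.636410894685998 24.71764687735055 24.404867758294372 24.210035329010196
tick 166 [ 0.5677 -0.2309]
tick ang -157.1624778485235
ring [[ 0.533  -0.2467  0.052 ]]
sil 401.51639871382633 156.1337620578778
tip depth 284 [ 0.5315 -0.2474  0.0781] [ 0.5252 -0.2547  0.0741] [ 0.5388 -0.2392  0.0808]
line in tool [[ 0.0306 -0.001  -0.0201]
 [ 0.0164 -0.001  -0.0201]
 [ 0.0009 -0.001  -0.0201]]
```

move_arm:
  increments: "15 6 0 0 0 -0.8 255;22 8 0 0 0 0 255;22 8 -5 0 0 0 255;13 5 -10 0 0 0 255;5.9 2.8 -12 0 0 0 255;0 0 -11 0 0 0 255;0 0 0 0 0 0 255;0 0 0 0 0 0 255"
  grip_force: 40

```text
time: 12.57
position: [0.5301, -0.2501, 0.1123]
tool_rot: [-3.07, -0.662, 0.005]
ft_force: [0.0, 0.6, -0.6]
grip_width: 0.16
grip_force: 40.0
```

Run:
```python
from m import *
np.set_printoptions(precision=4,suppress=True)
s=ctrl.get_state();print(s["time"],s["position"],s["tool_rot"],s["ft_force"])
im=ctrl.get_image("scene"); save(im,"s4.png",(190,100,300,200),5)
```

```text
12.5667 [ 0.5301 -0.2501  0.1123] [-3.0697 -0.6621  0.0048] [ 0.0332  0.6091 -0.5851]
```

View pics/s4.png

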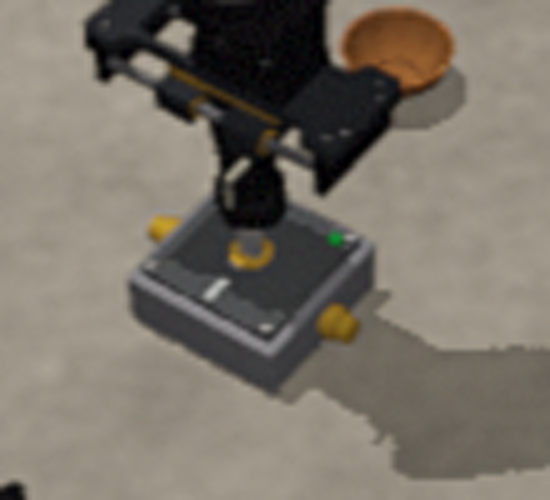

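The scene view shows the knob just above the spindle, which is at crop (250,245). I make a small correction and read the pose again.

move_arm:
  increments: "1.5 1.5 0 0 0 0 255;0 0 0 0 0 0 255;0 0 0 0 0 0 255;0 0 0 0 0 0 255;0 0 0 0 0 0 255;0 0 0 0 0 0 255;0 0 0 0 0 0 255;0 0 0 0 0 0 255"

```text
time: 13.28
position: [0.5336, -0.2483, 0.1136]
tool_rot: [3.07, 0.664, 0.0]
ft_force: [0.5, 0.5, -0.0]
grip_width: 0.158
grip_force: 40.0
```

move_arm:
  increments: "-0.5 0.5 -4 0 0 0 255;0 0 -4 0 0 0 255;0 0 -3 0 0 0 255;0 0 -2 0 0 0 255;0 0 -2 0 0 0 255;0 0 -2 0 0 0 255;0 0 0 0 0 0 255;0 0 0 0 0 0 255"

```text
time: 13.95
position: [0.5333, -0.2476, 0.0965]
tool_rot: [-3.07, -0.664, -0.0]
ft_force: [0.1, 0.4, -0.7]
grip_width: 0.159
grip_force: 40.0
```

It has engaged about 5 mm with no force, so I go on.

move_arm:
  increments: "0 0 -3 0 0 0 255;0 0 -3 0 0 0 255;0 0 -2 0 0 0 255;0 0 -2 0 0 0 255;0 0 -2 0 0 0 255;0 0 0 0 0 0 255;0 0 0 0 0 0 255;0 0 0 0 0 0 255"

```text
time: 14.62
position: [0.5335, -0.2477, 0.0851]
tool_rot: [3.07, 0.664, 0.001]
ft_force: [0.6, 0.5, 2.1]
grip_width: 0.158
grip_force: 40.0
```

move_arm:
  increments: "0 0 -3 0 0 0 255;0 0 -3 0 0 0 255;0 0 -2 0 0 0 255;0 0 -1.5 0 0 0 255;0 0 -1 0 0 0 255;0 0 0 0 0 0 255;0 0 0 0 0 0 255;0 0 0 0 0 0 255"

```text
time: 15.28
position: [0.5336, -0.2477, 0.0758]
tool_rot: [3.07, 0.664, 0.001]
ft_force: [-2.0, 2.8, 12.3]
grip_width: 0.162
grip_force: 40.0
```

move_arm:
  increments: "0 0 -0.7 0 0 0 255;0 0 0 0 0 0 255;0 0 0 0 0 0 255;0 0 0 0 0 0 255;0 0 0 0 0 0 255;0 0 0 0 0 0 255;0 0 0 0 0 0 255;0 0 0 0 0 0 255"

```text
time: 15.95
position: [0.5337, -0.2478, 0.0758]
tool_rot: [3.07, 0.664, 0.001]
ft_force: [-3.1, 3.5, 15.8]
grip_width: 0.159
grip_force: 40.0
```

Run:
```python
from m import *
s=ctrl.get_state();print(s["time"],s["position"],s["ft_force"],s["grip_width"])
im=ctrl.get_image("top"); print(tile(im,(.638,.2155)))
im=ctrl.get_image("wrist"); save(im,"w5.png",(150,150,400,330),3)
im=ctrl.get_image("scene"); save(im,"s5.png",(190,100,300,200),5)
```

```text
15.95 [ 0.53368187 -0.24777548  0.07579144] [-3.06879473  3.46132649 15.78738254] 0.15914372166589374
(array([0.63663661, 0.21439433]), np.float64(0.05276070053661801))
```

View pics/s5.png

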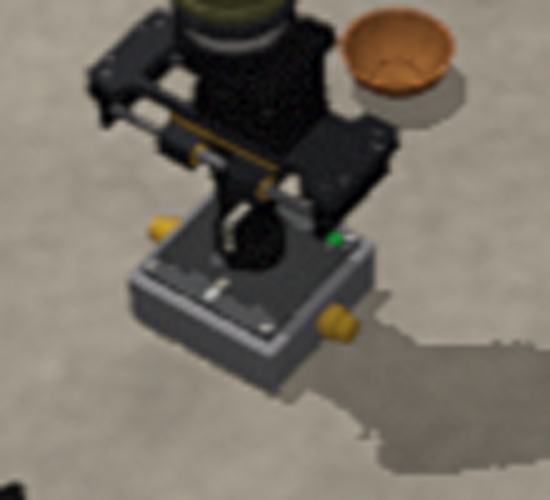

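The knob's skirt now sits just above the unit's top. The last 0.7 mm of command raised the force from 12.3 to 15.8 N with no motion, so the spindle is on its bottom stop. I hand in.

```bash
python3 -c "
from bench import ctrl
print(ctrl.close_job())"
```

```text
the job is handed in; nothing more can be done
None
```

I handed the job in at about 16 s of the 48 s. The tile measured within about 1 mm of the red circle's centre. The knob is home on the spindle, flat to flat and pressed onto the bottom stop, and the fingers still hold it down with about 16 N. The hand-in gave no verdict.

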